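# Refit the oversize shelf in the drained water bath and stand a bottle on it

### The job

Put the slotted shelf back into the empty water bath: it is longer than the mouth, so tilt it to get it in under the rim, then let it down, without dropping it, until it lies flat on the ledges at both ends with its handle upright. Then stand the smaller of the two blue-capped bottles upright on the shelf, on either side of the handle, let go, and leave the larger one where it is.

Things in the scene. Friction and masses are not known exactly. Their poses are not given: they have to be found in the camera images.
- water_bath: Open bench water bath, drained, fixed. Origin: on the worktop under the centre of the tank; x is its length (control panel at the -x end), y its width, z up. Steel rim, top at z=120 mm, 5 mm thick, mouth x +-85, y +-75 mm. Tank below the rim: x +-115, y +-80. Ledges along both end walls, x 75 to 115 and -75 to -115, top at z=42. Heater on the floor up to z=26. Outside: x -150 to 129, y +-94 mm.
- shelf_grip (a point): Slotted aluminium shelf with a tall handle, loose, 0.35 kg. Plate 200 (x) x 136 (y) x 4 mm. This point is the middle of the handle's black grip bar, 112 mm above the plate's underside, over the plate's centre; z is the plate's normal, up. Bar 14 (x) x 66 (y) x 26 (z) mm, pinch it across x; two 8 mm rods at y +-40 mm carry it. Starts flat on the blue instrument left of the bath, underside 125 mm above the worktop.
- small_bottle_center (a point): The smaller of two alike clear bottles with blue screw caps: 53 mm diameter, 95 mm tall, 0.12 kg, standing upright. This point is on its axis, half-way up (47.5 mm above its base); z along its axis, upward when it stands. Body straight up to 78 mm, 53 mm across; the cap is 36 mm across.
- large_bottle_center (a point): The larger of the two alike bottles, 73 mm diameter, 130 mm tall, to be left where it stands. This point is on its axis, 65 mm above its base.

How it is judged:
By the outcome, as a careful person would: the job done as asked, in the order asked, and still so for the second after the job is handed in, with the robot touching nothing.
It also fails if it takes over 58 s, if anything falls off the work surface, if the arm or the gripper's body presses on something with over 40 N, if the wrist force passes 120 N, or if a joint passes its speed limit or range.

### The arm

A 7-joint arm with a two-finger parallel gripper is mounted at the origin on a cart in front of the work surface, level with it; the furniture and walls round the work are solid. World frame = base frame: x ahead of the robot, y to its left, z up, the work surface at z = 0. Lengths are in m, angles in rad, forces in N, time in s.
With the tool pointing down it reaches from about 0.4 to 0.9 m from the base axis. Payload 5.6 kg.
Tool frame: the origin (TCP) lies midway between the tips of the shut fingers; the grasp point (between the pads) lies 19 mm behind it; z points along the fingers, y is the line along which they close (so a half turn about z gives the same grasp; the last joint's range is limited). The gripper opens to 92 mm and grips with 3 to 60 N. Pads are 20 mm wide; open, the fingers measure 128 mm over their backs; the gripper's body (75 mm by 189 mm) begins 69 mm behind the grasp point.
Start: joints at [-1.239, 0.468, -0.012, 1.603, 0.006, 1.071, -0.056], TCP at [0.238, 0.605, 0.215] pointing down, gripper open.
Joint ranges: [-2.53, 2.53], [-0.31, 2.02], [-1.57, 1.55], [0.28, 2.44], [-1.29, 4.43], [0.15, 1.84], [-2.92, 2.92]. Speed limits (rad/s): [2.57, 2.57, 3.14, 3.14, 3.14, 3.14, 3.14].

### API

Orientations are given as a rotation vector (axis times angle).
In Python, from rig import * gives the robot as it stands.
- The arm moves only by the shell command python3 -m creep 'ROWS' [OPENING] [FORCE]. ROWS is JSON, a list of rows, each an object with "translation": the shift along the tool's x, y, z in units of 1000 mm (1.0 is 1000 mm), a list of three; "angular": the turn, a rotation vector about the tool's x, y, z in units of 2 pi rad (1.0 is 2 pi rad), a list of three. In form: [{"translation": [dx, dy, dz], "angular": [wx, wy, wz]}, ...]. A call has 1 to 8 rows; each row is the pose to reach, as a shift and turn from the pose commanded when the call began, along the tool's axes at that moment, turning the shorter way round; what a row does not reach only later rows make up. A row lasts 1/10 s, in which the tool goes at most 50 mm and 8.59 degrees, less where a joint would pass 70% of its speed; a pose out of reach is approached as far as the arm can. A call with a number of a shift or a turn outside -1 to 1 is refused whole. A call with a gripper value outside its range is refused whole. OPENING is the opening, from -1 (shut) to 1 (fully open), set as the call begins (- or left out, the last holds). The fingers move at their own pace and stop on an object; FORCE is the grip in N (left out, the last holds). Time passes only in rows, so rows that repeat a pose let the fingers close. It gives the time, the measured TCP pose, the force, the opening and the grip force at its end, in the units of the state.
- read_state(): the state, without advancing time (a new reading comes with each control period).
- capture(name): name is "side" or "top" or "wrist"; returns a dict with "color" (384x512x3 uint8, red, green, blue), "z_map" (384x512 float32, m along the optical axis (not along the pixel's ray), 0 where there is no reading), "K" (3x3 intrinsics, pixels), "rvec" (rotation vector, rad) and "tvec" (3), from world to camera coordinates, as OpenCV has them; the wrist camera has in their place "mount" (4x4, takes a point from camera to tool coordinates, whose origin is the TCP and whose axes are the flange's). Camera axes: x right, y down, z forward; pixel columns grow to the right and rows downward; lengths in m; the calibration is good to about 2 mm. A picture is of the moment at which its call begins: read the wrist's pose just before it.
- hand_in(): hands the job in; it is judged then, once.
Trained networks look in the newest picture that a camera, given by its name, has taken for a name from the list of things; names that differ only in an ending like _2 or _b are one class to them, and where a whole thing is asked for, a point or a joint stands for the part that bears it (a point fixed in the world has none). Each returns a list of dicts, best first, with "score" (0 to 1); they miss things now and then, are a little off and sometimes report something else, mostly with a low value. They report only what shows in the picture. A call takes as long as a camera call.
- look_for(camera, target): "centre" ([column, row] in pixels, amid what is visible of it).
The state is a dict: "t": time; "q": joint angles; "dq": joint speeds; "effort": joint torques, N m; "tool_pos": TCP position; "orientation": TCP orientation; "contact_force": force on the tool from outside, world axes, zero at the start; "torque": the same for the moment, N m; "gripper_width": opening from 0.0 (shut) to 1.0 (fully open); "grasp_force": force on a finger pad.
Only numpy, scipy, OpenCV 4.12 (cv2) and the standard library are available. Lean on these libraries where they do the work, as an engineer would, in place of code of your own. Each camera call takes 0.05 s, during which the arm holds its last target. There are 200 camera calls.

## Working session

There is one attempt and no reset: what is moved stays moved. The work goes in short steps, Python scripts to look and compute and a shell command to move; the robot and the scene stay as the last step left them, time stands still between calls to the robot, and variables do not carry over. Pictures are saved under pics/ and viewed, at most 10 in all, crops included, and the job is handed in when it is done.

```bash
mkdir -p pics; ls; cat > h.py <<'E'
from rig import *
import numpy as np, cv2
from scipy.spatial.transform import Rotation as R
def cloud(c,st=None):
    z=c["z_map"];K=c["K"];v,u=np.mgrid[:z.shape[0],:z.shape[1]]
    P=np.stack([(u-K[0,2])/K[0,0]*z,(v-K[1,2])/K[1,1]*z,z],-1)
    if "mount" in c:
        M=c["mount"];P=P@M[:3,:3].T+M[:3,3]
        W=P@R.from_rotvec(st["orientation"]).as_matrix().T+np.array(st["tool_pos"])
    else:
        W=(P-np.array(c["tvec"]).ravel())@R.from_rotvec(np.array(c["rvec"]).ravel()).as_matrix()
    W[z==0]=np.nan
    return W
def save(c,n): cv2.imwrite("pics/"+n+".png",c["color"][:,:,::-1])
E
python3 - <<'E'
from h import *
s=read_state();print(s["t"],s["tool_pos"],R.from_rotvec(s["orientation"]).as_matrix().round(3),s["gripper_width"])
ims=[]
for n in ("side","top"):
    c=capture(n);W=cloud(c);np.save(n+".npy",W);ims.append(c["color"])
    for t in ("water_bath","shelf_grip","small_bottle_center","large_bottle_center"):
        for d in look_for(n,t)[:3]:
            u,v=np.round(d["centre"]).astype(int);print(n,t,u,v,round(d["score"],2),W[v,u].round(3))
im=np.hstack(ims);im=cv2.resize(im,(800,300));cv2.imwrite("pics/a.png",im[:,:,::-1])
cv2.imwrite("pics/top.png",ims[1][:,:,::-1]);cv2.imwrite("pics/side.png",ims[0][:,:,::-1])
E
```

```text
pics
0.0 [0.23779434 0.60431996 0.21364712] [[-0.931  0.366 -0.001]
 [ 0.366  0.931 -0.002]
 [-0.    -0.002 -1.   ]] 1.000763055553298
side water_bath 237 300 0.8 [ 0.564 -0.319  0.012]
side shelf_grip 287 217 0.78 [ 0.679 -0.165  0.172]
side small_bottle_center 210 168 0.67 [0.437 0.149 0.061]
side large_bottle_center 202 217 0.84 [ 0.446 -0.1    0.086]
side large_bottle_center 284 219 0.56 [ 0.674 -0.13   0.129]
top water_bath 348 186 0.56 [ 0.573 -0.363  0.025]
top shelf_grip 271 147 0.86 [ 0.674 -0.116  0.123]
top small_bottle_center 173 227 0.73 [0.444 0.167 0.094]
top large_bottle_center 256 231 0.92 [ 0.433 -0.073  0.129]
```

View pics/top.png

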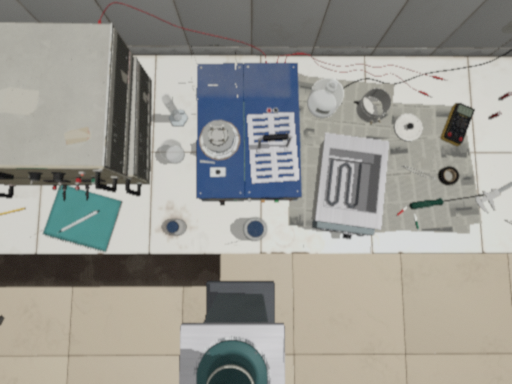

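View pics/side.png

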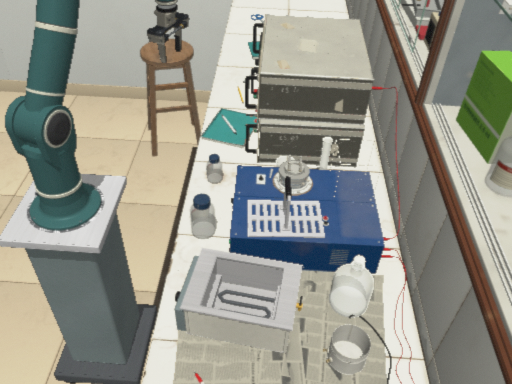

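Top: the shelf is on the blue instrument with its grip near (275,138). The bath is at (353,185) with its panel towards the robot, and the small and large bottles are at (173,227) and (256,230).

```bash
python3 - <<'E'
from h import *
for n in ("side","top"):
    W=np.load(n+".npy");x,y,z=W[...,0],W[...,1],W[...,2]
    # bath rim
    m=(z>.108)&(z<.132)&(y<-.2)&(y>-.55)&(x>.3)&(x<.85)
    k,lab,stt,_=cv2.connectedComponentsWithStats(m.astype(np.uint8))
    i=1+np.argmax(stt[1:,4]);p=W[lab==i]
    r=cv2.minAreaRect((p[:,:2]*1000).astype(np.float32));print(n,"rim",r,len(p),np.median(p[:,2]))
    print(cv2.boxPoints(r).round(0).tolist())
    m=(z>.2)&(z<.3)&(x>.55)&(x<.75)&(y<0)&(y>-.25)
    p=W[m];print(" grip",len(p),p.mean(0).round(4) if len(p) else 0,np.nanmin(p,0).round(3),np.nanmax(p,0).round(3))
    if len(p)>4:print(cv2.minAreaRect((p[:,:2]*1000).astype(np.float32)))
    for a,b,c,d,name in((.35,.55,.1,.25,"small"),(.35,.55,-.15,0,"large")):
        m=(x>a)&(x<b)&(y>c)&(y<d)&(z>.03);p=W[m]
        print(" ",name,len(p),np.percentile(p,98,axis=0).round(3),np.percentile(p,2,axis=0).round(3)); q=p[p[:,2]>(.08 if name=="small" else .112)];print("  cap",len(q),q.mean(0).round(4),q.min(0).round(3),q.max(0).round(3))
# shelf plate in top: colour white on blue at z~.129
c=capture("top");W=np.load("top.npy");hsv=cv2.cvtColor(c["color"],cv2.COLOR_RGB2HSV)
m=(hsv[...,1]<70)&(hsv[...,2]>130)&(W[...,2]>.115)&(W[...,2]<.145)&(W[...,1]<-.04)&(W[...,1]>-.22)&(W[...,0]>.5)
k,lab,stt,_=cv2.connectedComponentsWithStats(cv2.morphologyEx(m.astype(np.uint8),cv2.MORPH_CLOSE,np.ones((5,5))))
i=1+np.argmax(stt[1:,4]);p=W[(lab==i)&m];r=cv2.minAreaRect((p[:,:2]*1000).astype(np.float32));print("plate",r,stt[i],np.median(p[:,2]));print(cv2.boxPoints(r).tolist())
print(c["K"],-R.from_rotvec(np.ravel(c["rvec"])).as_matrix().T@np.ravel(c["tvec"]))
E
```

```text
side rim ((581.0491943359375, -349.74822998046875), (194.0179901123047, 258.9583435058594), 81.81480407714844) 3553 0.1183080204733418
[[439.0, -427.0], [695.0, -464.0], [723.0, -272.0], [467.0, -235.0]]
 grip 173 [ 0.6759 -0.1358  0.2382] [ 0.667 -0.168  0.201] [ 0.684 -0.087  0.251]
((676.1912231445312, -127.23153686523438), (14.228941917419434, 80.59624481201172), 4.219034671783447)
  small 312 [0.474 0.181 0.096] [0.426 0.141 0.031]
  cap 88 [0.4504 0.164  0.0905] [0.432 0.1   0.081] [0.537 0.187 0.12 ]
  large 1078 [ 0.548 -0.011  0.131] [ 0.412 -0.138  0.035]
  cap 478 [ 0.4956 -0.0761  0.1239] [ 0.419 -0.149  0.113] [ 0.55  -0.     0.133]
top rim ((578.535888671875, -350.3831787109375), (189.05328369140625, 258.662109375), 82.21379852294922) 2804 0.11982046115746375
[[438.0, -427.0], [694.0, -462.0], [719.0, -274.0], [463.0, -239.0]]
 grip 219 [ 0.6708 -0.1194  0.2421] [ 0.664 -0.162  0.201] [ 0.683 -0.076  0.252]
((672.6952514648438, -119.27845764160156), (14.497841835021973, 86.11174011230469), 5.330535888671875)
  small 280 [0.468 0.189 0.098] [0.421 0.144 0.036]
  cap 125 [0.445  0.1689 0.094 ] [0.43  0.152 0.08 ] [0.462 0.188 0.099]
  large 1054 [ 0.549 -0.006  0.132] [ 0.41  -0.144  0.04 ]
  cap 658 [ 0.5042 -0.0726  0.1259] [ 0.416 -0.15   0.112] [ 0.55  -0.001  0.134]
plate ((683.2633666992188, -124.6403579711914), (223.98989868164062, 156.16812133789062), 2.603548526763916) [ 246  107   55   77 3388] 0.12740635814241877
[[567.8370971679688, -51.72425842285156], [574.9309692382812, -207.73117065429688], [798.6896362304688, -197.55645751953125], [791.5957641601562, -41.54954528808594]]
[[353.79167127   0.         255.56151647]
 [  0.         353.79167127 186.15168098]
 [  0.           0.           1.        ]] [ 0.43876208 -0.05993651  1.12588405]
```

```bash
cat >> h.py <<'E'
def Rdown(az,tilt=0):
    "tool y at azimuth az deg, z down; tilt deg about tool x afterwards"
    a=np.radians(az);y=np.array([np.cos(a),np.sin(a),0]);z=np.array([0,0,-1.]);x=np.cross(y,z)
    return np.stack([x,y,z],1)@R.from_euler("x",tilt,degrees=True).as_matrix()
def rel(p,Rt,ref=None):
    s=read_state() if ref is None else None
    p0,R0=(np.array(s["tool_pos"]),R.from_rotvec(s["orientation"]).as_matrix()) if ref is None else ref
    d=R0.T@(np.array(p)-p0);w=R.from_matrix(R0.T@Rt).as_rotvec()/2/np.pi
    print("T",d.round(4).tolist(),"A",w.round(5).tolist())
E
python3 - <<'E'
from h import *
rel([.50,-.25,.42],Rdown(4.5))
rel([.35,.35,.42],Rdown(45))
c=capture("wrist");print(c["mount"].round(3),c["K"].round(0))
E
```

```text
T [-0.5568, -0.6996, -0.2054] A [0.0, 1e-05, 0.17784]
T [-0.1975, -0.1962, -0.2054] A [0.0, 1e-05, 0.06534]
[[ 0.001 -0.966 -0.258  0.073]
 [ 1.     0.     0.    -0.   ]
 [-0.    -0.258  0.966 -0.171]
 [ 0.     0.     0.     1.   ]] [[300.   0. 257.]
 [  0. 300. 191.]
 [  0.   0.   1.]]
```

```bash
python3 -m creep '[{"translation":[-0.02,-0.02,-0.03],"angular":[0,0,0.01]},{"translation":[-0.05,-0.05,-0.06],"angular":[0,0,0.02]},{"translation":[-0.09,-0.09,-0.10],"angular":[0,0,0.035]},{"translation":[-0.2,-0.2,-0.205],"angular":[0,0,0.065]},{"translation":[-0.2,-0.2,-0.205],"angular":[0,0,0.065]},{"translation":[-0.2,-0.2,-0.205],"angular":[0,0,0.065]},{"translation":[-0.2,-0.2,-0.205],"angular":[0,0,0.065]}]'
python3 - <<'E'
from h import *
print(read_state()["q"])
rel([.55,-.22,.42],Rdown(4.5))
E
```

```text
t: 1.3
tool_pos: [0.3483, 0.3505, 0.416]
orientation: [1.199, 2.904, 0.001]
contact_force: [0.1, 0.4, 0.7]
gripper_width: 1.002
grasp_force: 0.0
[-1.02157372  0.0436223   0.17310623  1.69848615 -0.00786202  1.39928855
 -0.05972003]
T [-0.5455, -0.2619, -0.0044] A [0.00011, -9e-05, 0.11285]
```

```bash
python3 -m creep '[{"translation":[-0.04,-0.02,0],"angular":[0,0,0.01]},{"translation":[-0.1,-0.05,0],"angular":[0,0,0.03]},{"translation":[-0.54,-0.26,-0.005],"angular":[0,0,0.113]},{"translation":[-0.54,-0.26,-0.005],"angular":[0,0,0.113]},{"translation":[-0.54,-0.26,-0.005],"angular":[0,0,0.113]},{"translation":[-0.54,-0.26,-0.005],"angular":[0,0,0.113]},{"translation":[-0.54,-0.26,-0.005],"angular":[0,0,0.113]},{"translation":[-0.54,-0.26,-0.005],"angular":[0,0,0.113]}]'
python3 - <<'E'
from h import *
rel([.55,-.22,.42],Rdown(4.5))
E
```

```text
t: 2.1
tool_pos: [0.4787, -0.0223, 0.4181]
orientation: [2.133, 2.306, 0.003]
contact_force: [2.1, 0.6, -1.1]
gripper_width: 0.997
grasp_force: 0.0
T [-0.2027, 0.0558, -0.002] A [0.00023, -0.00014, -0.00014]
```

```bash
python3 -m creep '[{"translation":[-0.2,0.055,0],"angular":[0,0,0]},{"translation":[-0.2,0.055,0],"angular":[0,0,0]},{"translation":[-0.2,0.055,0],"angular":[0,0,0]},{"translation":[-0.2,0.055,0],"angular":[0,0,0]},{"translation":[-0.2,0.055,0],"angular":[0,0,0]},{"translation":[-0.2,0.055,0],"angular":[0,0,0]},{"translation":[-0.2,0.055,0],"angular":[0,0,0]}]'
python3 - <<'E'
from h import *
s=read_state();print(s["q"],s["tool_pos"],np.abs(s["dq"]).max());c=capture("wrist");save(c,"w1");W=cloud(c,s);np.save("w1.npy",W)
for t in ("water_bath","shelf_grip"):
    for d in look_for("wrist",t)[:2]:
        u,v=np.round(d["centre"]).astype(int);print(t,u,v,round(d["score"],2),W[v,u].round(3))
x,y,z=W[...,0],W[...,1],W[...,2]
m=(z>.11)&(z<.13)&(y<-.2)&(y>-.55)&(x>.3)&(x<.85)
k,lab,st,_=cv2.connectedComponentsWithStats(m.astype(np.uint8))
p=W[lab==1+np.argmax(st[1:,4])];r=cv2.minAreaRect((p[:,:2]*1000).astype(np.float32));print(r,np.median(p[:,2]),len(p))
m=(z>.24)&(z<.26)&(x>.55)&(x<.8)&(y<0)&(y>-.25);p=W[m];print("bar",len(p),p.mean(0),cv2.minAreaRect((p[:,:2]*1000).astype(np.float32)))
E
```

```text
t: 2.8
tool_pos: [0.5489, -0.2139, 0.4174]
orientation: [-2.131, -2.307, -0.001]
contact_force: [-0.0, 0.3, -0.1]
gripper_width: 1.0
grasp_force: 0.0
[-0.30804912  0.26748807  0.80053689  1.5154517  -0.19338447  1.4407883
  0.57878691] [ 0.54887248 -0.21391763  0.41739252] 0.019195568682832582
water_bath 260 229 0.59 [ 0.568 -0.374  0.014]
shelf_grip 352 100 0.64 [ 0.681 -0.115  0.129]
((579.0712890625, -350.7148742675781), (189.09210205078125, 258.03546142578125), 82.28968048095703) 0.12092288268070644 6923
bar 944 [ 0.6722113  -0.11986851  0.24842769] ((673.468017578125, -120.91122436523438), (14.791760444641113, 73.67485809326172), 2.5064640045166016)
```

View pics/w1.png

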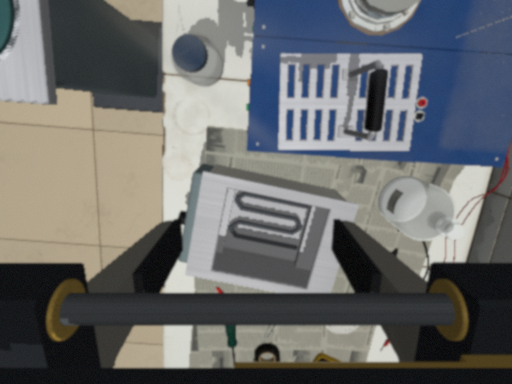

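Wrist: the bath is at about (265,230) and the grip bar at (376,100), which agrees with the top and side estimates. Bath centre is (0.5795,-0.3505) with yaw -7.8°. The bar is at (0.673,-0.1205) with yaw about 3.6°.

```bash
python3 - <<'E'
from h import *
rel([.673,-.1205,.30],Rdown(3.6)); rel([.673,-.1205,.218],Rdown(3.6))
E
```

```text
T [0.0824, 0.1309, 0.1181] A [0.00014, -0.0002, 0.00281]
T [0.0823, 0.1309, 0.2001] A [0.00014, -0.0002, 0.00281]
```

```bash
python3 -m creep '[{"translation":[0.02,0.03,0.02],"angular":[0,0,0.001]},{"translation":[0.05,0.08,0.05],"angular":[0,0,0.0028]},{"translation":[0.082,0.131,0.09],"angular":[0,0,0.0028]},{"translation":[0.082,0.131,0.118],"angular":[0,0,0.0028]},{"translation":[0.082,0.131,0.118],"angular":[0,0,0.0028]},{"translation":[0.082,0.131,0.118],"angular":[0,0,0.0028]}]'
python3 - <<'E'
from h import *
s=read_state();c=capture("wrist");W=cloud(c,s);x,y,z=W[...,0],W[...,1],W[...,2]
m=(z>.235)&(z<.262)&(x>.63)&(x<.72)&(y<-.05)&(y>-.19);p=W[m];print("bar",len(p),p.mean(0),cv2.minAreaRect((p[:,:2]*1000).astype(np.float32)))
rel([.673,-.1205,.218],Rdown(3.6))
E
```

```text
t: 3.55
tool_pos: [0.6727, -0.1214, 0.2981]
orientation: [-2.149, -2.288, 0.003]
contact_force: [0.4, -0.7, 0.7]
gripper_width: 0.998
grasp_force: 0.0
bar 1581 [ 0.67415707 -0.11631596  0.24855954] ((674.2846069335938, -120.22822570800781), (13.86803150177002, 83.9959487915039), 3.905386447906494)
T [0.0029, 0.0004, 0.0824] A [1e-05, 9e-05, -0.00038]
```

```bash
python3 -m creep '[{"translation":[0.001,0.001,0.03],"angular":[0,0,0]},{"translation":[0.001,0.001,0.06],"angular":[0,0,0]},{"translation":[0.001,0.001,0.081],"angular":[0,0,0]},{"translation":[0.001,0.001,0.081],"angular":[0,0,0]},{"translation":[0.001,0.001,0.081],"angular":[0,0,0]}]'
python3 -m creep '[{"translation":[0,0,0],"angular":[0,0,0]},{"translation":[0,0,0],"angular":[0,0,0]},{"translation":[0,0,0],"angular":[0,0,0]},{"translation":[0,0,0],"angular":[0,0,0]},{"translation":[0,0,0],"angular":[0,0,0]},{"translation":[0,0,0],"angular":[0,0,0]},{"translation":[0,0,0],"angular":[0,0,0]},{"translation":[0,0,0],"angular":[0,0,0]}]' -1 55
```

```text
t: 4.1
tool_pos: [0.6745, -0.1237, 0.2214]
orientation: [2.154, 2.283, 0.003]
contact_force: [-0.7, -0.3, 0.8]
gripper_width: 0.998
grasp_force: 0.0
t: 4.9
tool_pos: [0.6741, -0.1223, 0.2185]
orientation: [-2.154, -2.287, 0.0]
contact_force: [0.1, -1.0, 0.4]
gripper_width: 0.33
grasp_force: 0.0
```

```bash
python3 -m creep '[{"translation":[0,0,0],"angular":[0,0,0]},{"translation":[0,0,0],"angular":[0,0,0]},{"translation":[0,0,0],"angular":[0,0,0]},{"translation":[0,0,0],"angular":[0,0,0]}]'
python3 -m creep '[{"translation":[0,0,-0.005],"angular":[0,0,0]},{"translation":[0,0,-0.015],"angular":[0,0,0]},{"translation":[0,0,-0.035],"angular":[0,0,0]},{"translation":[0,0,-0.06],"angular":[0,0,0]},{"translation":[0,0,-0.09],"angular":[0,0,0]},{"translation":[0,0,-0.11],"angular":[0,0,0]},{"translation":[0,0,-0.12],"angular":[0,0,0]},{"translation":[0,0,-0.12],"angular":[0,0,0]}]'
```

```text
t: 5.3
tool_pos: [0.6743, -0.1223, 0.2186]
orientation: [2.154, 2.287, 0.001]
contact_force: [1.6, 0.4, 0.2]
gripper_width: 0.146
grasp_force: 55.0
t: 6.1
tool_pos: [0.6744, -0.1227, 0.3401]
orientation: [2.153, 2.286, 0.002]
contact_force: [0.6, 0.5, -3.7]
gripper_width: 0.148
grasp_force: 55.0
```

```bash
cat >> h.py <<'E'
BC=np.array([.5795,-.3505,0]);BY=-7.8
OFF=np.array([0,-.0018,.0935])
def shelf(lx,lz,th,dy=0,dyaw=0):
    "TCP pose for shelf with low(-x) bottom edge at (lx,lz) in bath, tilt th deg"
    Rb=R.from_euler("z",BY,degrees=True).as_matrix()
    Rs=R.from_euler("zy",[BY+dyaw,-th],degrees=True).as_matrix()
    low=BC+Rb@np.array([lx,dy,lz])
    c=low+Rs@np.array([.1,0,0])
    return c+Rs@OFF, Rs@np.array([[0,1,0],[1,0,0],[0,0,-1.]])
E
python3 - <<'E'
from h import *
p,r=shelf(-.078,.16,25);print(p,r.round(2));rel(p,r)
E
```

```text
[ 0.55227771 -0.35526909  0.28650735] [[ 0.12  0.9   0.42]
 [ 0.99 -0.14 -0.  ]
 [ 0.06  0.42 -0.91]]
T [-0.2249, -0.136, 0.0533] A [-0.06913, 0.00267, 0.0307]
```

```bash
sed -i 's/"zy"/"ZY"/' h.py; python3 - <<'E'
from h import *
p,r=shelf(-.078,.16,25);print(p,r.round(2));rel(p,r)
E
```

```text
[ 0.55262042 -0.34863476  0.2870016 ] [[ 0.14  0.9   0.42]
 [ 0.99 -0.12 -0.06]
 [ 0.    0.42 -0.91]]
T [-0.2183, -0.1352, 0.0528] A [-0.06885, -0.00679, 0.03069]
```

```bash
python3 -m creep '[{"translation":[-0.008,-0.005,0],"angular":[-0.003,0,0.001]},{"translation":[-0.026,-0.016,0],"angular":[-0.008,-0.001,0.004]},{"translation":[-0.05,-0.03,0],"angular":[-0.015,-0.002,0.007]},{"translation":[-0.08,-0.05,0],"angular":[-0.024,-0.003,0.011]},{"translation":[-0.11,-0.068,0.005],"angular":[-0.034,-0.004,0.016]},{"translation":[-0.14,-0.087,0.01],"angular":[-0.044,-0.005,0.02]},{"translation":[-0.17,-0.105,0.02],"angular":[-0.054,-0.006,0.025]},{"translation":[-0.195,-0.12,0.03],"angular":[-0.062,-0.0065,0.029]}]'
python3 - <<'E'
from h import *
p,r=shelf(-.078,.16,25);rel(p,r)
E
```

```text
t: 6.9
tool_pos: [0.5623, -0.326, 0.3068]
orientation: [2.12, 1.863, 0.364]
contact_force: [-0.4, 0.0, -3.0]
gripper_width: 0.148
grasp_force: 55.0
T [-0.0236, -0.0137, 0.0158] A [-0.00722, 0.00017, 0.00124]
```

```bash
python3 -m creep '[{"translation":[-0.014,-0.008,0.009],"angular":[-0.004,0,0.0008]},{"translation":[-0.021,-0.012,0.014],"angular":[-0.006,0,0.0012]},{"translation":[-0.0236,-0.0137,0.0158],"angular":[-0.0072,0,0.0012]},{"translation":[-0.0236,-0.0137,0.0158],"angular":[-0.0072,0,0.0012]},{"translation":[-0.0236,-0.0137,0.0158],"angular":[-0.0072,0,0.0012]}]'
python3 - <<'E'
from h import *
p,r=shelf(-.078,.16,25);rel(p,r)
s=read_state();c=capture("wrist");W=cloud(c,s);t=capture("side");T=cloud(t);np.save("s2.npy",T);np.save("w2.npy",W)
im=np.hstack([cv2.resize(c["color"],(400,300)),cv2.resize(t["color"][180:384,130:402],(400,300))]);cv2.imwrite("pics/p2.png",im[:,:,::-1])
# shelf points in expected shelf frame
Rt=R.from_rotvec(s["orientation"]).as_matrix();Rs=Rt@np.array([[0,1,0],[1,0,0],[0,0,-1.]]).T
c0=np.array(s["tool_pos"])-Rs@OFF
for n,V in (("wrist",W),("side",T)):
    q=(V-c0)@Rs;m=(np.abs(q[...,2])<.012)&(np.abs(q[...,0])<.125)&(np.abs(q[...,1])<.09)
    p=q[m];print(n,len(p),p.min(0).round(4),p.max(0).round(4),np.median(p[:,2]))
    A=np.c_[p[:,:2],np.ones(len(p))];print("plane",np.linalg.lstsq(A,p[:,2],rcond=None)[0].round(4),cv2.minAreaRect((p[:,:2]*1000).astype(np.float32)))
E
```

```text
t: 7.4
tool_pos: [0.5565, -0.3462, 0.2886]
orientation: [2.094, 1.836, 0.405]
contact_force: [-0.2, -0.1, -3.4]
gripper_width: 0.146
grasp_force: 55.0
T [-0.0029, -0.0039, -0.0001] A [-0.0001, -0.0001, 0.00074]
wrist 20406 [-0.1008 -0.068  -0.0013] [0.1003 0.0682 0.0118] 0.004134332080630843
plane [-0.0026  0.0021  0.0041] ((-0.261322021484375, -0.03556060791015625), (200.97642517089844, 136.1905517578125), 0.13460437953472137)
side 2848 [-0.1011 -0.0709 -0.0058] [0.1017 0.0709 0.0119] 0.001358851694388144
plane [-0.0012 -0.0013  0.0014] ((0.29372406005859375, -0.26129913330078125), (202.69430541992188, 141.78378295898438), 0.19218508899211884)
```

View pics/p2.png

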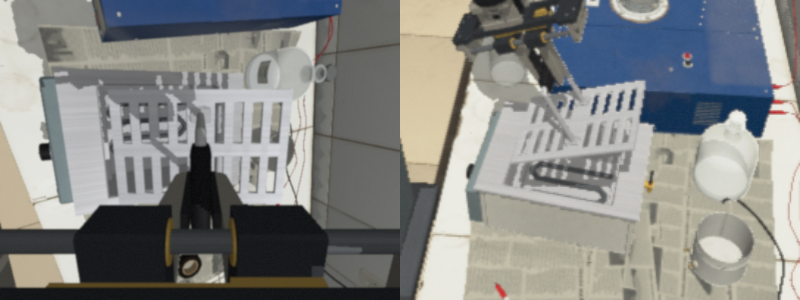

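The shelf sits in the hand as modelled: plate edges at ±100/±68 and tilt within 0.2°. It is above the mouth with its near end low.

```bash
python3 - <<'E'
from h import *
for a in ((-.078,.145,25),(-.078,.12,25),(-.078,.095,25),(-.078,.075,25)): rel(*shelf(*a))
E
```

```text
T [-0.0031, -0.0108, 0.0137] A [2e-05, -0.0001, 0.00087]
T [-0.003, -0.0214, 0.0364] A [2e-05, -0.0001, 0.00087]
T [-0.003, -0.032, 0.059] A [2e-05, -0.0001, 0.00087]
T [-0.003, -0.0404, 0.0771] A [2e-05, -0.0001, 0.00087]
```

```bash
python3 -m creep '[{"translation":[-0.003,-0.007,0.006],"angular":[0,0,0.0009]},{"translation":[-0.003,-0.0108,0.0137],"angular":[0,0,0.0009]},{"translation":[-0.003,-0.016,0.025],"angular":[0,0,0.0009]},{"translation":[-0.003,-0.0214,0.0364],"angular":[0,0,0.0009]},{"translation":[-0.003,-0.0214,0.0364],"angular":[0,0,0.0009]},{"translation":[-0.003,-0.0214,0.0364],"angular":[0,0,0.0009]}]'
python3 - <<'E'
from h import *
for a in ((-.078,.12,25),(-.078,.095,25),(-.078,.075,25),(-.093,.062,25),(-.108,.048,25)): rel(*shelf(*a))
E
```

```text
t: 8.1
tool_pos: [0.5519, -0.3494, 0.2461]
orientation: [2.101, 1.829, 0.405]
contact_force: [0.5, -0.5, -2.8]
gripper_width: 0.146
grasp_force: 55.0
T [0.0009, 0.001, -0.0005] A [-0.00016, -0.0, -0.00032]
T [0.0009, -0.0096, 0.0221] A [-0.00016, -0.0, -0.00032]
T [0.0008, -0.018, 0.0403] A [-0.00016, -0.0, -0.00032]
T [0.0008, -0.0371, 0.0457] A [-0.00016, -0.0, -0.00032]
T [0.0008, -0.0566, 0.0521] A [-0.00016, -0.0, -0.00032]
```

```bash
python3 -m creep '[{"translation":[0.001,-0.004,0.01],"angular":[0,0,-0.0003]},{"translation":[0.001,-0.0096,0.0221],"angular":[0,0,-0.0003]},{"translation":[0.001,-0.014,0.032],"angular":[0,0,-0.0003]},{"translation":[0.001,-0.018,0.0403],"angular":[0,0,-0.0003]},{"translation":[0.001,-0.028,0.043],"angular":[0,0,-0.0003]},{"translation":[0.001,-0.037,0.0457],"angular":[0,0,-0.0003]},{"translation":[0.001,-0.037,0.0457],"angular":[0,0,-0.0003]},{"translation":[0.001,-0.037,0.0457],"angular":[0,0,-0.0003]}]'
python3 - <<'E'
from h import *
for a in ((-.093,.062,25),(-.108,.048,25)): rel(*shelf(*a))
E
```

```text
t: 8.9
tool_pos: [0.538, -0.3467, 0.1902]
orientation: [2.098, 1.829, 0.406]
contact_force: [0.3, 0.3, -4.1]
gripper_width: 0.152
grasp_force: 55.0
T [0.0001, -0.0007, 0.001] A [0.00014, 5e-05, -8e-05]
T [0.0001, -0.0202, 0.0073] A [0.00014, 5e-05, -8e-05]
```

```bash
python3 -m creep '[{"translation":[0,-0.007,0.003],"angular":[0,0,0]},{"translation":[0,-0.014,0.0055],"angular":[0,0,0]},{"translation":[0,-0.0202,0.0073],"angular":[0,0,0]},{"translation":[0,-0.0202,0.0073],"angular":[0,0,0]},{"translation":[0,-0.0202,0.0073],"angular":[0,0,0]}]'
python3 - <<'E'
from h import *
for a in ((-.108,.048,25),(-.108,.048,22),(-.108,.048,19),(-.108,.048,16),(-.107,.048,12),(-.104,.048,8),(-.101,.048,4)): rel(*shelf(*a))
E
```

```text
t: 9.4
tool_pos: [0.5229, -0.3444, 0.1746]
orientation: [2.098, 1.83, 0.406]
contact_force: [-0.3, 0.1, -3.7]
gripper_width: 0.146
grasp_force: 55.0
T [-0.0001, 0.0002, -0.0004] A [3e-05, 0.0, -3e-05]
T [-0.0001, 0.0049, 0.005] A [0.00836, 0.0, -3e-05]
T [-0.0001, 0.0094, 0.0106] A [0.01669, 0.0, -3e-05]
T [-0.0001, 0.0136, 0.0164] A [0.02503, 0.0, -3e-05]
T [-0.0001, 0.0196, 0.0249] A [0.03614, -0.0, -3e-05]
T [-0.0001, 0.0268, 0.0346] A [0.04725, -0.0, -3e-05]
T [-0.0001, 0.0334, 0.0446] A [0.05836, -0.0, -3e-05]
```

```bash
python3 -m creep '[{"translation":[0,0.0025,0.0025],"angular":[0.0042,0,0]},{"translation":[0,0.0049,0.005],"angular":[0.0084,0,0]},{"translation":[0,0.0072,0.0078],"angular":[0.0125,0,0]},{"translation":[0,0.0094,0.0106],"angular":[0.0167,0,0]},{"translation":[0,0.0115,0.0135],"angular":[0.0209,0,0]},{"translation":[0,0.0136,0.0164],"angular":[0.025,0,0]},{"translation":[0,0.0136,0.0164],"angular":[0.025,0,0]},{"translation":[0,0.0136,0.0164],"angular":[0.025,0,0]}]'
python3 - <<'E'
from h import *
for a in ((-.108,.048,16),(-.107,.048,12),(-.104,.048,8),(-.101,.048,4),(-.100,.047,0),(-.1,.0435,0),(-.1,.042,0)): rel(*shelf(*a))
E
```

```text
t: 10.2
tool_pos: [0.5422, -0.3468, 0.1653]
orientation: [2.199, 1.92, 0.27]
contact_force: [-0.6, -0.4, -5.3]
gripper_width: 0.149
grasp_force: 55.0
T [-0.0004, -0.0002, -0.0002] A [2e-05, -0.0, 0.00011]
T [-0.0004, 0.0071, 0.0073] A [0.01113, -0.0, 0.00011]
T [-0.0004, 0.0157, 0.0158] A [0.02224, 0.0, 0.00011]
T [-0.0004, 0.0238, 0.0246] A [0.03335, 1e-05, 0.00011]
T [-0.0004, 0.0291, 0.0342] A [0.04446, 1e-05, 0.00011]
T [-0.0004, 0.0282, 0.0376] A [0.04446, 1e-05, 0.00011]
T [-0.0004, 0.0278, 0.039] A [0.04446, 1e-05, 0.00011]
```

```bash
python3 -m creep '[{"translation":[0,0.0035,0.0035],"angular":[0.0055,0,0]},{"translation":[0,0.0071,0.0073],"angular":[0.0111,0,0]},{"translation":[0,0.0114,0.0116],"angular":[0.0167,0,0]},{"translation":[0,0.0157,0.0158],"angular":[0.0222,0,0]},{"translation":[0,0.02,0.02],"angular":[0.0278,0,0]},{"translation":[0,0.0238,0.0246],"angular":[0.0334,0,0]},{"translation":[0,0.0265,0.0295],"angular":[0.039,0,0]},{"translation":[0,0.0291,0.0342],"angular":[0.0445,0,0]}]'
python3 -m creep '[{"translation":[0,0,0.0008],"angular":[0,0,0]},{"translation":[0,0,0.0016],"angular":[0,0,0]},{"translation":[0,0,0.0024],"angular":[0,0,0]},{"translation":[0,0,0.0032],"angular":[0,0,0]},{"translation":[0,0,0.0032],"angular":[0,0,0]},{"translation":[0,0,0.0032],"angular":[0,0,0]}]'
python3 - <<'E'
from h import *
rel(*shelf(-.1,.042,0)); print(read_state()["torque"])
E
```

```text
t: 11.0
tool_pos: [0.5793, -0.3521, 0.1406]
orientation: [-2.367, -2.064, -0.0]
contact_force: [-0.1, -0.2, -3.8]
gripper_width: 0.15
grasp_force: 55.0
t: 11.6
tool_pos: [0.5791, -0.352, 0.1377]
orientation: [2.367, 2.065, 0.001]
contact_force: [-0.7, 0.2, -4.0]
gripper_width: 0.147
grasp_force: 55.0
T [-0.0003, 0.0002, 0.0022] A [4e-05, -4e-05, 0.0]
[-0.04712224  0.06659931 -0.01174182]
```

```bash
python3 -m creep '[{"translation":[0,0,0.0005],"angular":[0,0,0]},{"translation":[0,0,0.001],"angular":[0,0,0]},{"translation":[0,0,0.0015],"angular":[0,0,0]},{"translation":[0,0,0.0015],"angular":[0,0,0]}]'
python3 -m creep '[{"translation":[0,0,0.0005],"angular":[0,0,0]},{"translation":[0,0,0.001],"angular":[0,0,0]},{"translation":[0,0,0.001],"angular":[0,0,0]}]'
```

```text
t: 12.0
tool_pos: [0.5792, -0.352, 0.1363]
orientation: [-2.367, -2.065, -0.0]
contact_force: [-1.1, 1.6, 0.3]
gripper_width: 0.148
grasp_force: 55.0
t: 12.3
tool_pos: [0.5792, -0.3519, 0.1362]
orientation: [-2.367, -2.065, -0.001]
contact_force: [-2.8, 2.8, 8.0]
gripper_width: 0.15
grasp_force: 55.0
```

```bash
python3 -m creep '[{"translation":[0,0,-0.001],"angular":[0,0,0]},{"translation":[0,0,-0.001],"angular":[0,0,0]},{"translation":[0,0,-0.001],"angular":[0,0,0]},{"translation":[0,0,-0.001],"angular":[0,0,0]},{"translation":[0,0,-0.001],"angular":[0,0,0]}]' 0.1 40
python3 -m creep '[{"translation":[0,0,-0.01],"angular":[0,0,0]},{"translation":[0,0,-0.03],"angular":[0,0,0]},{"translation":[0,0,-0.06],"angular":[0,0,0]},{"translation":[0,0,-0.1],"angular":[0,0,0]},{"translation":[0,0,-0.15],"angular":[0,0,0]},{"translation":[0,0,-0.19],"angular":[0,0,0]},{"translation":[0,0,-0.19],"angular":[0,0,0]}]' 1
python3 - <<'E'
from h import *
s=read_state();c=capture("wrist");W=cloud(c,s);save(c,"w3")
Rb=R.from_euler("z",BY,degrees=True).as_matrix();q=(W-BC)@Rb
m=(q[...,2]>.03)&(q[...,2]<.06)&(np.abs(q[...,0])<.12)&(np.abs(q[...,1])<.09);p=q[m]
print(len(p),p.min(0).round(3),p.max(0).round(3),np.linalg.lstsq(np.c_[p[:,:2],np.ones(len(p))],p[:,2],rcond=None)[0].round(4))
m=(q[...,2]>.15)&(q[...,2]<.18)&(np.abs(q[...,0])<.06)&(np.abs(q[...,1])<.06);p=q[m];print("bar",len(p),p.mean(0).round(4),cv2.minAreaRect((p[:,:2]*1000).astype(np.float32)))
m=(q[...,2]>.11)&(q[...,2]<.13)&(np.abs(q[...,0])<.14)&(np.abs(q[...,1])<.11);p=q[m];print("rim",cv2.minAreaRect((p[:,:2]*1000).astype(np.float32)))
# view above small bottle
rel([.40,.10,.36],Rdown(75));rel([.40,.10,.36],Rdown(90));
E
```

```text
t: 12.8
tool_pos: [0.5792, -0.352, 0.1358]
orientation: [-2.367, -2.065, 0.0]
contact_force: [-0.7, -0.5, -0.8]
gripper_width: 0.547
grasp_force: 0.0
t: 13.5
tool_pos: [0.5808, -0.3545, 0.3335]
orientation: [2.36, 2.058, 0.006]
contact_force: [-0.1, -1.0, -1.2]
gripper_width: 1.001
grasp_force: 0.0
9609 [-0.101 -0.08   0.03 ] [0.101 0.076 0.06 ] [-0.0005  0.0019  0.0465]
bar 765 [-0.0005  0.0039  0.1658] ((-0.7974720001220703, 1.1562614440917969), (13.735234260559082, 86.08831787109375), 0.028835993260145187)
rim ((-0.3087005615234375, -0.403228759765625), (259.0056457519531, 187.8097381591797), 0.0595242977142334)
T [0.4247, -0.2396, -0.0323] A [0.00053, 0.00096, -0.23]
T [0.4247, -0.2396, -0.0323] A [0.00042, 0.00106, -0.27167]
```

View pics/w3.png

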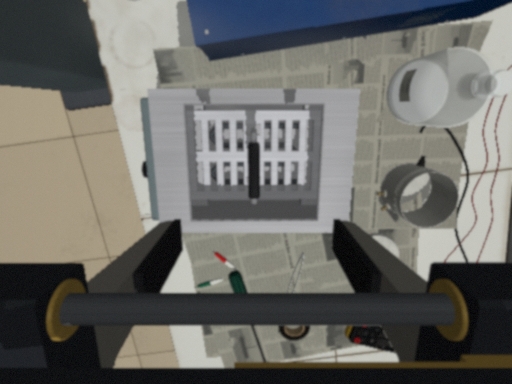

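Wrist: the shelf lies flat in the bath (plate slope about 0, top at z=46.5 mm) with the handle upright at (254,170). Next is the small bottle.

```bash
python3 - <<'E'
from h import *
print(read_state()["q"]);rel([.43,.165,.28],Rdown(-70))
E
```

```text
[-0.07017346  0.5337095   0.87866466  1.43278264 -0.4136963   1.36029903
  0.68686342]
T [0.4933, -0.2192, 0.0477] A [0.00103, -0.00021, 0.17277]
```

```bash
python3 -m creep '[{"translation":[0.02,-0.01,-0.01],"angular":[0,0,0.01]},{"translation":[0.06,-0.03,-0.01],"angular":[0.001,0,0.03]},{"translation":[0.493,-0.219,0.03],"angular":[0.001,0,0.173]},{"translation":[0.493,-0.219,0.03],"angular":[0.001,0,0.173]},{"translation":[0.493,-0.219,0.03],"angular":[0.001,0,0.173]},{"translation":[0.493,-0.219,0.03],"angular":[0.001,0,0.173]},{"translation":[0.493,-0.219,0.03],"angular":[0.001,0,0.173]},{"translation":[0.493,-0.219,0.03],"angular":[0.001,0,0.173]}]'
python3 - <<'E'
from h import *
print(read_state()["q"]);rel([.43,.165,.28],Rdown(-70))
E
```

```text
t: 14.35
tool_pos: [0.4868, -0.0365, 0.314]
orientation: [-3.054, -0.718, 0.009]
contact_force: [0.0, 0.4, 0.5]
gripper_width: 0.998
grasp_force: 0.0
[-1.10048695  0.14959046  1.25055372  1.91266738 -0.1547639   1.19245672
 -0.90371509]
T [0.039, -0.2055, 0.0349] A [-0.00081, 0.00076, 0.01795]
```

```bash
python3 -m creep '[{"translation":[0.039,-0.2055,0.03],"angular":[-0.0008,0.0008,0.018]},{"translation":[0.039,-0.2055,0.03],"angular":[-0.0008,0.0008,0.018]},{"translation":[0.039,-0.2055,0.03],"angular":[-0.0008,0.0008,0.018]},{"translation":[0.039,-0.2055,0.03],"angular":[-0.0008,0.0008,0.018]},{"translation":[0.039,-0.2055,0.03],"angular":[-0.0008,0.0008,0.018]},{"translation":[0.039,-0.2055,0.035],"angular":[-0.0008,0.0008,0.018]},{"translation":[0.039,-0.2055,0.035],"angular":[-0.0008,0.0008,0.018]}]'
python3 - <<'E'
from h import *
s=read_state();print(s["q"]);c=capture("wrist");W=cloud(c,s);save(c,"w4")
for d in look_for("wrist","small_bottle_center")[:2]:
    u,v=np.round(d["centre"]).astype(int);print(u,v,round(d["score"],2),W[v,u].round(3))
x,y,z=W[...,0],W[...,1],W[...,2]
hs=cv2.cvtColor(c["color"],cv2.COLOR_RGB2HSV)
m=(z>.085)&(z<.105)&(np.hypot(x-.445,y-.167)<.05);p=W[m]
print(len(p),p.mean(0).round(4),np.percentile(p,[1,99],axis=0).round(4),cv2.minEnclosingCircle((p[:,:2]*1000).astype(np.float32)))
E
```

```text
t: 15.05
tool_pos: [0.4298, 0.162, 0.28]
orientation: [3.091, 0.552, 0.001]
contact_force: [-0.1, -0.5, 1.0]
gripper_width: 1.001
grasp_force: 0.0
[-1.52420014  0.06235312  1.16617238  2.02186187 -0.06208552  1.09594754
 -1.54791497]
671 [0.4471 0.1708 0.0956] [[0.4303 0.1546 0.0895]
 [0.4632 0.187  0.0977]] ((446.3892822265625, 170.5547332763672), 17.680585861206055)
```

View pics/w4.png

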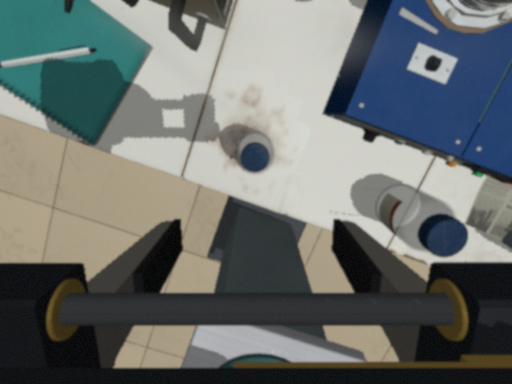

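The blue cap is at (256,156), putting the bottle axis at (0.4467,0.1705) with the top at 96 mm, as expected.

```bash
python3 - <<'E'
from h import *
rel([.4467,.1705,.14],Rdown(-70));rel([.4467,.1705,.043],Rdown(-70))
E
```

```text
T [0.0179, -0.0036, 0.1408] A [0.00021, -0.00024, 0.00015]
T [0.0177, -0.0037, 0.2378] A [0.00021, -0.00024, 0.00015]
```

```bash
python3 -m creep '[{"translation":[0.01,-0.002,0.03],"angular":[0,0,0]},{"translation":[0.018,-0.004,0.07],"angular":[0,0,0]},{"translation":[0.018,-0.004,0.11],"angular":[0,0,0]},{"translation":[0.018,-0.004,0.14],"angular":[0,0,0]},{"translation":[0.018,-0.004,0.14],"angular":[0,0,0]},{"translation":[0.018,-0.004,0.14],"angular":[0,0,0]}]'
python3 - <<'E'
from h import *
rel([.4467,.1705,.043],Rdown(-70))
E
```

```text
t: 15.75
tool_pos: [0.4474, 0.1713, 0.1418]
orientation: [3.092, 0.547, 0.004]
contact_force: [-0.7, -0.0, 0.3]
gripper_width: 1.002
grasp_force: 0.0
T [-0.0012, 0.0004, 0.0988] A [0.00026, -0.00041, 0.00015]
```

```bash
python3 -m creep '[{"translation":[-0.001,0,0.02],"angular":[0,0,0]},{"translation":[-0.001,0,0.05],"angular":[0,0,0]},{"translation":[-0.001,0,0.08],"angular":[0,0,0]},{"translation":[-0.001,0,0.097],"angular":[0,0,0]},{"translation":[-0.001,0,0.097],"angular":[0,0,0]},{"translation":[-0.001,0,0.097],"angular":[0,0,0]}]'
python3 -m creep '[{"translation":[0,0,0],"angular":[0,0,0]},{"translation":[0,0,0],"angular":[0,0,0]},{"translation":[0,0,0],"angular":[0,0,0]},{"translation":[0,0,0],"angular":[0,0,0]},{"translation":[0,0,0],"angular":[0,0,0]},{"translation":[0,0,0],"angular":[0,0,0]},{"translation":[0,0,0],"angular":[0,0,0]},{"translation":[0,0,0],"angular":[0,0,0]}]' -1 20
python3 - <<'E'
from h import *
rel([.4467,.1705,.043],Rdown(-70))
E
```

```text
t: 16.35
tool_pos: [0.4474, 0.1728, 0.0459]
orientation: [-3.092, -0.551, -0.008]
contact_force: [1.2, 0.5, -0.1]
gripper_width: 1.003
grasp_force: 0.0
t: 17.15
tool_pos: [0.4459, 0.1723, 0.0441]
orientation: [3.093, 0.551, 0.004]
contact_force: [-0.5, -1.1, 3.8]
gripper_width: 0.571
grasp_force: 20.0
T [0.0002, 0.002, 0.0011] A [0.00011, -0.00037, 0.00057]
```

```bash
python3 -m creep '[{"translation":[0,0,-0.005],"angular":[0,0,0]},{"translation":[0,0,-0.02],"angular":[0,0,0]},{"translation":[0,0,-0.05],"angular":[0,0,0]},{"translation":[0,0,-0.085],"angular":[0,0,0]},{"translation":[0,0,-0.12],"angular":[0,0,0]},{"translation":[0,0,-0.16],"angular":[0,0,0]},{"translation":[0,0,-0.2],"angular":[0,0,0]},{"translation":[0,0,-0.22],"angular":[0,0,0]}]'
python3 - <<'E'
from h import *
Rb=R.from_euler("z",BY,degrees=True).as_matrix()
print(read_state()["q"]);p=BC+Rb@[-.048,0,.27];print(p);rel(p,Rdown(BY-90))
E
```

```text
t: 17.95
tool_pos: [0.4461, 0.1723, 0.2665]
orientation: [-3.091, -0.55, -0.007]
contact_force: [0.8, -0.6, -1.6]
gripper_width: 0.573
grasp_force: 20.0
[-1.50124248  0.18048673  1.21111963  2.00465196 -0.19338489  1.0760009
 -1.42221062]
[ 0.5319441  -0.34398565  0.27      ]
T [-0.0975, 0.5142, -0.0044] A [-0.00032, -0.0007, 0.07772]
```

```bash
python3 -m creep '[{"translation":[-0.002,0.01,0],"angular":[0,0,0.002]},{"translation":[-0.006,0.03,0],"angular":[0,0,0.005]},{"translation":[-0.012,0.06,0],"angular":[0,0,0.01]},{"translation":[-0.018,0.095,-0.003],"angular":[0,-0.0007,0.015]},{"translation":[-0.026,0.135,-0.003],"angular":[0,-0.0007,0.021]},{"translation":[-0.034,0.175,-0.003],"angular":[0,-0.0007,0.027]},{"translation":[-0.042,0.215,-0.003],"angular":[0,-0.0007,0.033]},{"translation":[-0.05,0.255,-0.003],"angular":[0,-0.0007,0.039]}]'
python3 -m creep '[{"translation":[-0.003,0.03,0],"angular":[0,0,0.006]},{"translation":[-0.007,0.07,0],"angular":[0,0,0.012]},{"translation":[-0.011,0.11,0],"angular":[0,0,0.018]},{"translation":[-0.015,0.145,0],"angular":[0,0,0.024]},{"translation":[-0.018,0.175,0],"angular":[0,0,0.03]}]'
python3 - <<'E'
from h import *
Rb=R.from_euler("z",BY,degrees=True).as_matrix()
print(read_state()["q"]);p=BC+Rb@[-.048,0,.27];print(p);rel(p,Rdown(BY-90))
E
```

```text
t: 18.75
tool_pos: [0.4845, -0.0873, 0.2654]
orientation: [3.136, 0.163, -0.008]
contact_force: [0.4, -0.7, -1.6]
gripper_width: 0.569
grasp_force: 20.0
t: 19.25
tool_pos: [0.4844, -0.2637, 0.2653]
orientation: [3.137, -0.137, -0.009]
contact_force: [-0.1, 0.0, -1.5]
gripper_width: 0.573
grasp_force: 20.0
[-0.46410622  0.43362744  1.18770616  1.83831005 -0.4318096   1.1717328
 -0.7904954 ]
[ 0.5319441  -0.34398565  0.27      ]
T [0.0544, 0.0759, -0.0049] A [0.00025, 0.0009, 0.00778]
```

```bash
python3 -m creep '[{"translation":[0.015,0.025,0],"angular":[0,0,0.002]},{"translation":[0.03,0.045,0],"angular":[0,0,0.004]},{"translation":[0.043,0.062,0],"angular":[0,0.0009,0.006]},{"translation":[0.054,0.076,-0.004],"angular":[0,0.0009,0.0078]},{"translation":[0.054,0.076,-0.004],"angular":[0,0.0009,0.0078]},{"translation":[0.054,0.076,-0.004],"angular":[0,0.0009,0.0078]}]'
python3 - <<'E'
from h import *
Rb=R.from_euler("z",BY,degrees=True).as_matrix()
for z in (.27,.18,.095,.0905):
    p=BC+Rb@[-.048,0,z];rel(p,Rdown(BY-90))
s=read_state();c=capture("wrist");t=capture("side")
im=np.hstack([cv2.resize(c["color"],(400,300)),cv2.resize(t["color"][180:384,130:402],(400,300))]);cv2.imwrite("pics/p5.png",im[:,:,::-1])
E
```

```text
t: 19.85
tool_pos: [0.5328, -0.3412, 0.2694]
orientation: [3.134, -0.208, 0.0]
contact_force: [-0.3, 0.2, -2.1]
gripper_width: 0.568
grasp_force: 20.0
T [-0.0004, 0.0028, -0.0006] A [0.00011, -4e-05, 0.00053]
T [-0.0005, 0.0028, 0.0894] A [0.00011, -4e-05, 0.00053]
T [-0.0005, 0.0027, 0.1744] A [0.00011, -4e-05, 0.00053]
T [-0.0005, 0.0027, 0.1789] A [0.00011, -4e-05, 0.00053]
```

View pics/p5.png

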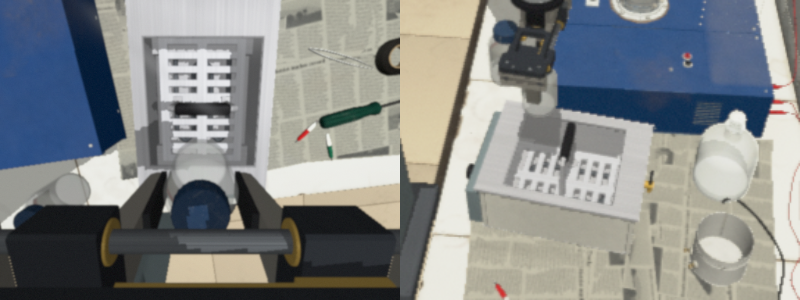

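Side and wrist: the bottle hangs upright over the near half of the shelf, clear of the handle. I'll lower it now.

```bash
python3 -m creep '[{"translation":[0,0.003,0.01],"angular":[0,0,0.0005]},{"translation":[0,0.003,0.035],"angular":[0,0,0.0005]},{"translation":[0,0.003,0.065],"angular":[0,0,0.0005]},{"translation":[0,0.003,0.095],"angular":[0,0,0.0005]},{"translation":[0,0.003,0.125],"angular":[0,0,0.0005]},{"translation":[0,0.003,0.15],"angular":[0,0,0.0005]},{"translation":[0,0.003,0.165],"angular":[0,0,0.0005]},{"translation":[0,0.003,0.17],"angular":[0,0,0.0005]}]'
python3 -m creep '[{"translation":[0,0,0.002],"angular":[0,0,0]},{"translation":[0,0,0.004],"angular":[0,0,0]},{"translation":[0,0,0.005],"angular":[0,0,0]},{"translation":[0,0,0.006],"angular":[0,0,0]},{"translation":[0,0,0.006],"angular":[0,0,0]}]'
python3 - <<'E'
from h import *
Rb=R.from_euler("z",BY,degrees=True).as_matrix()
p=BC+Rb@[-.048,0,.0905];rel(p,Rdown(BY-90))
E
```

```text
t: 20.75
tool_pos: [0.5344, -0.3424, 0.0994]
orientation: [3.135, -0.208, 0.002]
contact_force: [-0.7, 0.6, -1.5]
gripper_width: 0.572
grasp_force: 20.0
t: 21.25
tool_pos: [0.5355, -0.3435, 0.0956]
orientation: [3.133, -0.208, 0.007]
contact_force: [-0.3, -0.9, -1.8]
gripper_width: 0.569
grasp_force: 20.0
T [-0.0035, 0.001, 0.0051] A [0.00018, -0.00071, 0.00055]
```

```bash
python3 -m creep '[{"translation":[-0.003,0.001,0.001],"angular":[0,-0.0005,0]},{"translation":[-0.003,0.001,0.002],"angular":[0,-0.0005,0]},{"translation":[-0.003,0.001,0.003],"angular":[0,-0.0005,0]},{"translation":[-0.003,0.001,0.003],"angular":[0,-0.0005,0]},{"translation":[-0.003,0.001,0.003],"angular":[0,-0.0005,0]}]'
python3 -m creep '[{"translation":[0,0,0.0006],"angular":[0,0,0]},{"translation":[0,0,0.0012],"angular":[0,0,0]},{"translation":[0,0,0.0012],"angular":[0,0,0]}]'
python3 - <<'E'
from h import *
Rb=R.from_euler("z",BY,degrees=True).as_matrix()
p=BC+Rb@[-.048,0,.0905];rel(p,Rdown(BY-90))
E
```

```text
t: 21.75
tool_pos: [0.5322, -0.344, 0.0922]
orientation: [3.134, -0.208, 0.001]
contact_force: [0.8, -0.5, -1.8]
gripper_width: 0.573
grasp_force: 20.0
t: 22.05
tool_pos: [0.5322, -0.3439, 0.0909]
orientation: [3.134, -0.208, 0.001]
contact_force: [-1.0, 0.3, -1.7]
gripper_width: 0.573
grasp_force: 20.0
T [-0.0002, 0.0001, 0.0004] A [0.00015, -6e-05, 0.00054]
```

```bash
python3 -m creep '[{"translation":[0,0,0.0005],"angular":[0,0,0]},{"translation":[0,0,0.001],"angular":[0,0,0]},{"translation":[0,0,0.001],"angular":[0,0,0]}]'
```

```text
t: 22.35
tool_pos: [0.5322, -0.3441, 0.0902]
orientation: [3.134, -0.209, 0.001]
contact_force: [-0.6, 1.2, 0.7]
gripper_width: 0.571
grasp_force: 20.0
```

Contact made. I'll release part way and lift straight up.

```bash
python3 -m creep '[{"translation":[0,0,0],"angular":[0,0,0]},{"translation":[0,0,0],"angular":[0,0,0]},{"translation":[0,0,0],"angular":[0,0,0]},{"translation":[0,0,0],"angular":[0,0,0]},{"translation":[0,0,0],"angular":[0,0,0]}]' 0.6
python3 -m creep '[{"translation":[0,0,-0.01],"angular":[0,0,0]},{"translation":[0,0,-0.03],"angular":[0,0,0]},{"translation":[0,0,-0.06],"angular":[0,0,0]},{"translation":[0,0,-0.1],"angular":[0,0,0]},{"translation":[0,0,-0.15],"angular":[0,0,0]},{"translation":[0,0,-0.2],"angular":[0,0,0]},{"translation":[0,0,-0.22],"angular":[0,0,0]},{"translation":[0,0,-0.22],"angular":[0,0,0]}]'
python3 - <<'E'
from h import *
s=read_state();c=capture("wrist");t=capture("side");W=cloud(c,s)
im=np.hstack([cv2.resize(c["color"],(400,300)),cv2.resize(t["color"][180:384,130:402],(400,300))]);cv2.imwrite("pics/p6.png",im[:,:,::-1])
Rb=R.from_euler("z",BY,degrees=True).as_matrix();q=(W-BC)@Rb
m=(q[...,2]>.133)&(q[...,2]<.147)&(np.abs(q[...,0]+.048)<.03)&(np.abs(q[...,1])<.03);p=q[m];print("cap",len(p),p.mean(0),p.min(0),p.max(0))
E
```

```text
t: 22.85
tool_pos: [0.5322, -0.3441, 0.09]
orientation: [3.134, -0.208, 0.001]
contact_force: [-0.9, -0.1, -0.0]
gripper_width: 0.799
grasp_force: 0.0
t: 23.65
tool_pos: [0.5328, -0.3457, 0.3155]
orientation: [3.131, -0.209, 0.012]
contact_force: [0.6, -0.6, -0.6]
gripper_width: 0.802
grasp_force: 0.0
cap 681 [-4.69357976e-02 -1.31405719e-04  1.41628418e-01] [-0.0641322  -0.01720049  0.13423679] [-0.03021003  0.01727983  0.14443608]
```

View pics/p6.png

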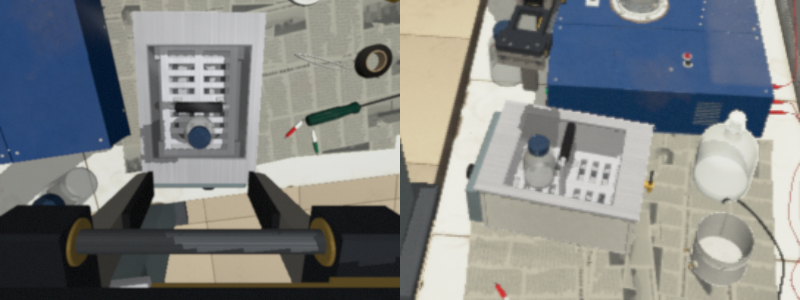

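The bottle stands upright on the shelf with its cap at z≈141 mm. The shelf is flat and the gripper is clear of everything, so I'm handing it in.

```bash
python3 -c "
from rig import *
print(hand_in())"
```

```text
the job is handed in; nothing more can be done
None
```

Job handed in at about 24 s: the shelf lies flat on both ledges with its handle upright, the small bottle stands on its near side, the large bottle was not touched, and the gripper is clear; no verdict was returned.

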